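# Flip open the clip-top sugar canister

## Task

Open the steel sugar canister with a fingertip: push the flared lip of its spring clip outwards, away from the lid, until the clip snaps down, then push the lid up by its front tongue and flip it over backwards until it rests open by itself. Only touch and push: do not grip the canister, its clip or its lid, and do not pick it up, tip it or shove it across the tray. Leave the teapot, the glasses and the spoon block as they stand.

Things in the scene. Friction and masses are not known exactly. Their poses are not given: they have to be found in the camera images.
- tray: Oval stainless tray, 520 mm long (its y) by 360 mm wide (its x), flat floor 3 mm above the tiles, flared rim 15 mm high, a low bar handle at either end. It does not move. Origin: centre of its underside, on the tiles (z = 0).
- canister: Round steel sugar canister, loose, upright on the tray, about 0.9 kg in all. Outer diameter 108 mm, rim 105 mm above its underside. Origin: centre of its underside. Its -x side is the front (clip, tongue), turned to the robot's left, somewhat towards or away from the robot; +x the back (lid hinge); z up along its axis. It slides if pushed sideways with more than about 4 N.
- clip (a joint): Spring clip, a 20 mm wide steel strip pivoted 72 mm in front of the canister's axis, 67 mm above its underside. 0 = upright, hook over the lid's tongue, the lid cannot rise; grows as its top swings outwards (away from the canister) and down. 1 to 3 N outwards on the lip moves it; past 0.25 rad (lip some 15 mm out) an over-centre spring throws it to its stop at 1.8 rad, where it stays, 63 mm out.
- clip_lip (a point): Middle of the inner (canister-side) face of the lip at the top of the clip. The lip is 20 mm wide and 29 mm long, flares up and outwards at 30 degrees from upright; with the clip shut its tip is 135 mm above the canister's underside and 88 mm in front of the axis, 24 mm higher than the lid's rim beside it, so a fingertip fits behind it. It moves with the clip.
- lid (a joint): Hinge of the canister's round steel lid (115 mm across, 11 mm high, 0.13 kg), across the back. 0 = shut on the rim, grows as the front rises. Below about 1.5 rad gravity drops it shut; above 1.6 it falls on backwards to its stop at 1.95 rad and rests there. Lifting it at the tongue takes about 1 N.
- lid_tongue (a point): Middle of the lower front edge of the lid's tongue: a plate 36 mm wide, 3 mm thick, its underside level with the rim (105 mm up when shut), reaching 16 mm out beyond the canister's wall, so a fingertip fits underneath once the clip is away. 70 mm in front of the canister's axis when shut; moves with the lid on a circle of 128 mm about the hinge.
- lid_hinge (a point): Middle of the lid's hinge line at the back of the canister, 58 mm behind its axis (its +x) and 108 mm above its underside; the line runs along the canister's y.
- teapot: White ceramic teapot with hinged lid, loose on the tray, body 124 mm across, 125 mm high with knob, spout towards its +x (tip 116 mm out), handle towards its -x (102 mm out). Bystander. Origin: centre of its underside.
- glass1: Small gold-rimmed tea glass, loose on the tray, 54 mm across the rim, 80 mm high. Bystander. Origin: centre of its underside.
- glass2: Second glass, the same as the first. Bystander. Origin: centre of its underside.
- spoon_block: Wooden block 50 x 90 x 40 mm (x, y, z), loose on the tiles beside the tray's -y end, two teaspoons standing in it, 132 mm high in all. Bystander. Origin: centre of its underside.

How it is judged:
On the way, in this order (a step that is already met when the one before it is completed fails the run):
1. the clip has sprung open while the lid is still down (value of joint clip above 1.3 rad and value of joint lid below 0.3 rad), for 0.2 s.
2. the lid is flipped past upright onto its stop (value of joint lid above 1.8 rad), for 0.3 s.
At the end, for the whole second after the job is handed in: The clip hangs open (joint above 1.3 rad) and the lid lies back past upright on its stop (joint above 1.8 rad), at rest and held by gravity alone; the canister stands upright on the tray within 50 mm of where it stood, and the teapot, glasses and spoon block stand where they stood (within 25 mm) (value of joint lid above 1.8 rad and velocity of joint lid between -0.1 and 0.1 rad/s and value of joint clip above 1.3 rad and angle between canister's own z axis and vertical below 0.05 rad and linear speed of canister below 0.02 m/s and distance of canister from where it was at the start of the episode below 0.05 m and angle between each of teapot, glass1, glass2, spoon_block's own z axis and vertical below 0.1 rad and height (world z) of canister below 0.01 m and distance of each of teapot, glass1, glass2, spoon_block from where it was at the start of the episode below 0.025 m); the robot touches nothing.
It fails at once if the canister is lifted off the tray or knocked down (height (world z) of canister above 0.018 m or angle between canister's own z axis and vertical above 0.2 rad).
It fails at once if the canister is shoved more than 50 mm (distance of canister from where it was at the start of the episode above 0.05 m).
It fails at once if the canister, its lid or its clip is gripped or forced (more than 35 N from the fingers) (contact force between the fingers and canister above 35 N).
It fails at once if the teapot is disturbed (distance of teapot from where it was at the start of the episode above 0.025 m or angle between teapot's own z axis and vertical above 0.3 rad).
It fails at once if a glass or the spoon block is disturbed (distance of any of glass1, glass2, spoon_block from where it was at the start of the episode above 0.025 m or angle between any of glass1, glass2, spoon_block's own z axis and vertical above 0.3 rad).
It also fails if it takes over 48 s, if anything falls off the work surface, if the arm or the gripper's body presses on something with over 40 N, if the wrist force passes 120 N, or if a joint passes its speed limit or range.

## Robot

A 7-joint arm with a two-finger parallel gripper is mounted at the origin on the work surface. World frame = base frame: x ahead of the robot, y to its left, z up, the work surface at z = 0. Lengths are in m, angles in rad, forces in N, time in s.
With the tool pointing down it reaches from about 0.4 to 0.85 m from the base axis. Payload 4.5 kg.
Tool frame: the origin (TCP) lies midway between the tips of the shut fingers; the grasp point (between the pads) lies 19 mm behind it; y points along the fingers, z is the direction in which the jaws open and shut, and the axes are right-handed (so a half turn about y gives the same grasp; the last joint's range is limited). The gripper opens to 88 mm and grips with 3 to 60 N. Pads are 18 mm wide; open, the fingers measure 123 mm over their backs; the gripper's body (75 mm by 187 mm) begins 45 mm behind the grasp point.
Start: joints at [-1.271, 0.689, -0.195, 1.565, 0.157, 0.902, -0.215], TCP at [0.164, 0.603, 0.239] pointing down, gripper open.
Joint ranges: [-3.01, 3.01], [-0.46, 2.08], [-1.47, 1.51], [0.13, 2.56], [-1, 4.14], [0.04, 2.09], [-2.66, 2.66]. Speed limits (rad/s): [2.57, 2.57, 3.14, 3.14, 3.14, 3.14, 3.14].

## Interface

Orientations are given as a unit quaternion [x, y, z, w].
In Python, from plant import r, snapshot, get_calibration, job, boxes_of gives the robot as it stands. The module is installed in compiled form; this text tells all that it offers.
- The arm moves only by the shell command python3 -m handwheel 'ROWS' [OPENING] [FORCE]. ROWS is JSON, a list that holds one entry, the list of rows, each a list of 6 numbers: the shift along the tool's x, y, z as a fraction of full scale, then the turn, a rotation vector about the tool's x, y, z as a fraction of full scale. In form: [[[x, y, z, wx, wy, wz], ...]]. A call has 1 to 12 rows; each row is the pose to reach, as a shift and turn from the pose commanded when the call began, along the tool's axes at that moment, turning the shorter way round; what a row does not reach only later rows make up. Full scale, the value 1, is 100 cm for a shift and 180 degrees for a turn. A row lasts 1/12 s, in which the tool goes at most 41.7 mm and 7.16 degrees, less where a joint would pass 70% of its speed; a pose out of reach is approached as far as the arm can. A call with a number of a shift or a turn outside -1 to 1 is refused whole. A call with a gripper value outside its range is refused whole. OPENING is the opening, from -1 (shut) to 1 (fully open), set as the call begins (- or left out, the last holds). The fingers move at their own pace and stop on an object; FORCE is the grip in N (left out, the last holds). Time passes only in rows, so rows that repeat a pose let the fingers close. It gives the time, the measured TCP pose, the force and the opening at its end, in the units of the state.
- r.get_state(): the state, without advancing time (a new reading comes with each control period).
- snapshot(name): name is "scene" or "top"; returns the picture (384x512x3 uint8, red, green, blue); there is no depth.
- get_calibration(name): a dict with "fx", "fy", "cx", "cy" (pixels), "k1" (the pictures are not rectified: a ray, as slopes to the right and down, at radius r is drawn at 1 + k1 r^2 times it, then the intrinsics apply), "T" (4x4, takes a point from camera to world coordinates). Camera axes: x right, y down, z forward; pixel columns grow to the right and rows downward; lengths in m; the calibration is good to about 2 mm. A picture is of the moment at which its call begins. get_calibration takes no time and is no camera call.
- job.finish_job(): hands the job in, once; it reports no verdict.
Trained networks look in the newest picture that a camera, given by its name, has taken for a name from the list of things; names that differ only in an ending like _2 or _b are one class to them, and where a whole thing is asked for, a point or a joint stands for the part that bears it (a point fixed in the world has none). Each returns a list of dicts, best first, with "confidence" (0 to 1); they miss things now and then, are a little off and sometimes report something else, mostly with a low value. They report only what shows in the picture. A call takes as long as a camera call.
- boxes_of(thing, camera): "bbox" ([left, top, right, bottom] in pixels, round what is visible of it).
The state is a dict: "clock": time; "q": joint angles; "qd": joint speeds; "joint_torque": joint torques, N m; "tool_pos": TCP position; "eef_rot": TCP orientation; "contact_force": force on the tool from outside, world axes, zero at the start; "moment": the same for the moment, N m; "opening": opening from 0.0 (shut) to 1.0 (fully open).
Only numpy, scipy, OpenCV 4.12 (cv2) and the standard library are available. Lean on these libraries where they do the work, as an engineer would, in place of code of your own. Each camera call takes 0.05 s, during which the arm holds its last target. There are 200 camera calls.

## Working session

There is one attempt and no reset: what is moved stays moved. The work goes in short steps, Python scripts to look and compute and a shell command to move; the robot and the scene stay as the last step left them, time stands still between calls to the robot, and variables do not carry over. Pictures are saved under pics/ and viewed, about 8 in all and at most 12, crops included, and the job is handed in when it is done.

```bash
mkdir -p pics; python3 - <<'E'
from plant import r,snapshot,get_calibration,boxes_of
import cv2,numpy as np
s=r.get_state(); print({k:np.round(s[k],3) for k in ('clock','tool_pos','eef_rot','contact_force','opening')})
for n in('scene','top'):
    p=snapshot(n); cv2.imwrite(f'pics/{n}0.png',p[:,:,::-1])
    c=get_calibration(n); print(n,[round(float(c[k]),3) for k in('fx','fy','cx','cy','k1')],np.round(c['T'],3).tolist())
    for t in('canister','clip_lip','lid_tongue','lid_hinge','teapot','glass1','spoon_block'):
        b=boxes_of(t,n); print(t,[(np.round(x['bbox']).tolist(),round(x['confidence'],2)) for x in b[:2]])
E
```

```text
{'clock': np.float64(0.0), 'tool_pos': array([0.164, 0.602, 0.238]), 'eef_rot': array([ 0.702, -0.094,  0.094, -0.7  ]), 'contact_force': array([ 0.449,  0.005, -0.029]), 'opening': np.float64(0.996)}
scene [390.476, 390.476, 262.239, 197.037, -0.09] [[0.773, 0.412, -0.482, 1.03], [0.634, -0.481, 0.605, -0.57], [0.017, -0.774, -0.633, 0.594], [0.0, 0.0, 0.0, 1.0]]
canister [([235.0, 130.0, 283.0, 206.0], 0.79)]
clip_lip [([267.0, 128.0, 285.0, 147.0], 0.62)]
lid_tongue [([229.0, 142.0, 286.0, 174.0], 0.71)]
lid_hinge [([230.0, 132.0, 279.0, 207.0], 0.87)]
teapot [([310.0, 142.0, 365.0, 203.0], 0.62)]
glass1 [([266.0, 211.0, 294.0, 257.0], 0.81), ([297.0, 199.0, 326.0, 242.0], 0.75)]
spoon_block [([110.0, 220.0, 170.0, 296.0], 0.94)]
top [375.928, 375.928, 257.87, 194.017, -0.059] [[-0.017, -0.997, 0.076, 0.592], [-1.0, 0.018, 0.014, -0.111], [-0.015, -0.076, -0.997, 0.985], [0.0, 0.0, 0.0, 1.0]]
canister [([177.0, 216.0, 243.0, 263.0], 0.65)]
clip_lip [([177.0, 235.0, 192.0, 243.0], 0.51)]
lid_tongue [([191.0, 214.0, 239.0, 263.0], 0.63)]
lid_hinge [([178.0, 215.0, 247.0, 264.0], 0.9), ([179.0, 237.0, 195.0, 247.0], 0.59)]
teapot [([120.0, 160.0, 210.0, 205.0], 0.65)]
glass1 [([221.0, 156.0, 245.0, 182.0], 0.94), ([256.0, 158.0, 278.0, 183.0], 0.85)]
spoon_block [([330.0, 222.0, 383.0, 246.0], 0.67), ([188.0, 214.0, 241.0, 268.0], 0.31)]
```

```bash
cat > h.py <<'E'
from plant import r,snapshot,get_calibration
import cv2,numpy as np
from scipy.spatial.transform import Rotation as R
def pt(n,u,v,z):
    c=get_calibration(n); T=np.array(c['T']); d=np.array([(u-c['cx'])/c['fx'],(v-c['cy'])/c['fy']]); s=d.copy()
    for _ in range(20): s=d/(1+c['k1']*(s@s))
    w=T[:3,:3]@[*s,1]; return T[:3,3]+w*(z-T[2,3])/w[2]
def px(n,P):
    c=get_calibration(n); T=np.array(c['T']); p=T[:3,:3].T@(np.array(P)-T[:3,3]); s=p[:2]/p[2]; s=s*(1+c['k1']*(s@s))
    return np.array([s[0]*c['fx']+c['cx'],s[1]*c['fy']+c['cy']])
def crop(n,box,k,name):
    p=snapshot(n); l,t,rr,b=box
    cv2.imwrite('pics/'+name,cv2.resize(p[t:b,l:rr,::-1],None,fx=k,fy=k,interpolation=cv2.INTER_CUBIC)); return p
def st():
    s=r.get_state(); M=R.from_quat(s['eef_rot']).as_matrix()
    print('t',round(float(s['clock']),2),'pos',np.round(s['tool_pos'],4),'F',np.round(s['contact_force'],2),'q',np.round(s['q'],2)); print(np.round(M,3)); return s,M
E
python3 - <<'E'
from h import *
st()
print('lid ctr',pt('top',215,239,.115),'lip',pt('top',179,239,.138))
print('teapot',pt('top',170,182,.06))
print('glasses',pt('top',233,169,.08),pt('top',267,170,.08),'block',pt('top',356,234,.04))
a=cv2.imread('pics/top0.png')[130:290,100:400]; b=cv2.imread('pics/scene0.png')[110:270,170:390]
cv2.imwrite('pics/a.png',np.vstack([cv2.resize(a,(560,298),interpolation=2),cv2.resize(b,(560,300+0),interpolation=2)]))
E
```

```text
t 0.8 pos [0.1641 0.6031 0.2388] F [0.92 0.14 0.17] q [-1.27  0.69 -0.19  1.57  0.16  0.9  -0.22]
[[ 0.965  0.     0.263]
 [-0.263  0.     0.965]
 [-0.    -1.     0.   ]]
lid ctr [0.55613995 0.00135649 0.115     ] lip [0.55819786 0.07980958 0.138     ]
teapot [0.69649928 0.11979245 0.06      ]
glasses [ 0.7231145  -0.03935528  0.08      ] [ 0.71911239 -0.12186541  0.08      ] block [ 0.55950899 -0.34204555  0.04      ]
```

View pics/a.png

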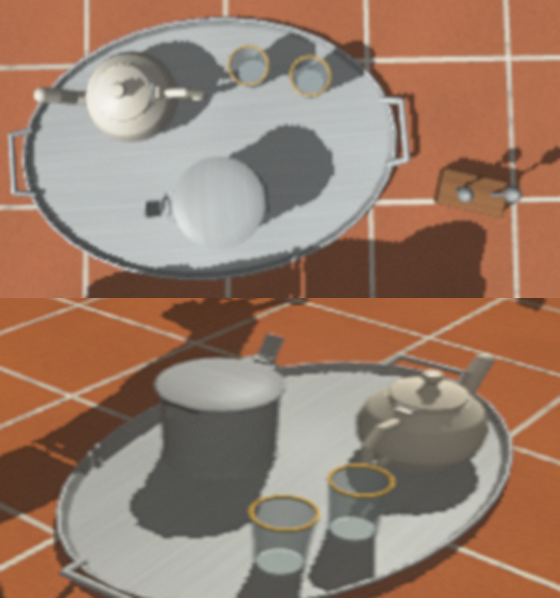

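The picture shows the lid disc at about top pixel (217,238) and the dark lip square at about (182,242). The front therefore points to +y, tilted slightly towards the robot. I'll measure this more finely on an enlarged crop.

```bash
python3 - <<'E'
from h import *
p=cv2.imread('pics/top0.png')
c=cv2.resize(p[205:275,165:255],None,fx=8,fy=8,interpolation=2)
for i in range(0,90,10): cv2.putText(c,str(165+i),(i*8,10),0,.35,(0,0,255)); cv2.line(c,(i*8+4,12),(i*8+4,20),(0,0,255))
for i in range(0,70,10): cv2.putText(c,str(205+i),(0,i*8+8),0,.35,(0,0,255)); cv2.line(c,(25,i*8+4),(33,i*8+4),(0,0,255))
cv2.imwrite('pics/b.png',c)
E
```

```text
(no output)
```

View pics/b.png

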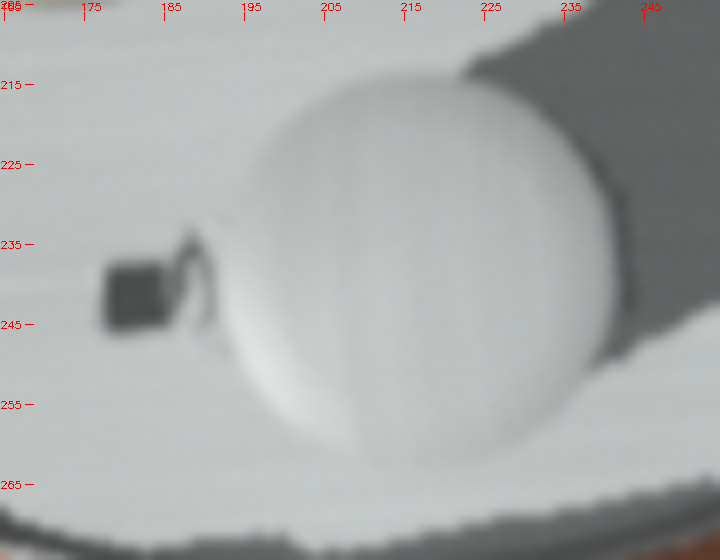

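```bash
python3 - <<'E'
from h import *
c=pt('top',216.7,238,.113); l=pt('top',181.5,241.5,.1255); d=(l-c)[:2]
print(c,l,np.hypot(*d)*1e3,np.degrees(np.arctan2(d[1],d[0])), 'left edge',pt('top',177.5,241.3,.138),'rt',pt('top',185.8,241.3,.113))
s,M=st(); print('jaw',M[:,2])
E
```

```text
[ 0.5583024  -0.00234955  0.113     ] [0.5519341  0.07689237 0.1255    ] 79.49740668141759 94.59471985436609 left edge [0.55308305 0.08323643 0.138     ] rt [0.55168101 0.0695863  0.113     ]
t 0.8 pos [0.1641 0.6031 0.2388] F [0.92 0.14 0.17] q [-1.27  0.69 -0.19  1.57  0.16  0.9  -0.22]
[[ 0.965  0.     0.263]
 [-0.263  0.     0.965]
 [-0.    -1.     0.   ]]
jaw [2.62658108e-01 9.64888958e-01 1.29234624e-04]
```

```bash
cat >> h.py <<'E'
C=np.array([.5583,-.0023]); U=np.array([np.cos(np.radians(94.6)),np.sin(np.radians(94.6))]); W=np.array([U[1],-U[0]])
def pose(rad,z,tilt,side=0,sgn=1):
    """TCP at radial rad, height z; tool leans tilt deg from straight down so that it points inwards (-U); jaw axis across"""
    t=np.radians(tilt); y=np.r_[-U*np.sin(t),-np.cos(t)]; zz=np.r_[W*sgn,0]; x=np.cross(y,zz)
    return np.r_[C+rad*U+side*W,z],np.column_stack([x,y,zz])
def row(P,M2,s,M):
    d=M.T@(P-s['tool_pos']); w=R.from_matrix(M.T@M2).as_rotvec(degrees=True)/180
    print('row',np.round(d,3).tolist()+np.round(w,3).tolist())
def where():
    s,M=st(); d=s['tool_pos'][:2]-C; print('rad',round(d@U,4),'side',round(d@W,4)); return s,M
E
python3 -c "
from h import *
s,M=where()
row(*pose(.062,.2,0),s,M); row(*pose(.062,.2,0,0,-1),s,M)"
```

```text
t 0.8 pos [0.1641 0.6031 0.2388] F [0.92 0.14 0.17] q [-1.27  0.69 -0.19  1.57  0.16  0.9  -0.22]
[[ 0.965  0.     0.263]
 [-0.263  0.     0.965]
 [-0.    -1.     0.   ]]
rad 0.6351 side -0.3443
row [0.518, 0.039, -0.422, -0.0, 0.39, -0.0]
row [0.518, 0.039, -0.422, -0.0, -0.61, 0.0]
```

```bash
python3 -m handwheel '[[[0.26,0.02,-0.21,0,0.2,0],[0.26,0.02,-0.21,0,0.2,0],[0.26,0.02,-0.21,0,0.2,0],[0.26,0.02,-0.21,0,0.2,0],[0.26,0.02,-0.21,0,0.2,0],[0.26,0.02,-0.21,0,0.2,0],[0.518,0.039,-0.422,0,0.39,0],[0.518,0.039,-0.422,0,0.39,0],[0.518,0.039,-0.422,0,0.39,0],[0.518,0.039,-0.422,0,0.39,0],[0.518,0.039,-0.422,0,0.39,0],[0.518,0.039,-0.422,0,0.39,0]]]' -1 10
python3 -c "
from h import *
s,M=where()
row(*pose(.06,.2,0),s,M)"
```

```text
clock: 1.8
tool_pos: [0.4561, 0.196, 0.2096]
eef_rot: [-0.518, 0.48, -0.481, 0.519]
contact_force: [1.2, -0.3, -0.0]
opening: 0.12
t 1.8 pos [0.4561 0.196  0.2096] F [ 1.23 -0.32 -0.01] q [-0.55  0.57  0.08  1.99 -0.08  0.59 -0.34]
[[ 0.076  0.001  0.997]
 [-0.997  0.     0.076]
 [-0.    -1.     0.001]]
rad 0.2059 side -0.086
row [0.146, 0.01, 0.087, -0.0, -0.001, -0.0]
```

```bash
python3 -m handwheel '[[[0.14,0.01,0.087,0,0,0],[0.14,0.01,0.087,0,0,0],[0.14,0.01,0.087,0,0,0],[0.14,0.01,0.087,0,0,0],[0.14,0.01,0.087,0,0,0],[0.14,0.01,0.087,0,0,0],[0.14,0.01,0.087,0,0,0]]]'
python3 - <<'E'
from h import *
s,M=where()
row(*pose(.066,.128,0),s,M)
p=snapshot('top');q=snapshot('scene')
a=cv2.resize(p[190:290,140:270],(520,400),interpolation=2); b=cv2.resize(q[100:220,200:330],(260*2-230,268),interpolation=2)
cv2.imwrite('pics/c.png',np.hstack([a,cv2.copyMakeBorder(b,0,132,0,0,0)])[:,:,::-1])
E
```

```text
clock: 2.38
tool_pos: [0.5526, 0.0655, 0.1993]
eef_rot: [-0.519, 0.48, -0.479, 0.52]
contact_force: [0.2, 1.1, -0.3]
opening: 0.006
t 2.38 pos [0.5526 0.0655 0.1993] F [ 0.22  1.11 -0.33] q [-0.23  0.65  0.05  1.82 -0.05  0.67 -0.07]
[[ 0.08  -0.001  0.997]
 [-0.997  0.001  0.08 ]
 [-0.001 -1.    -0.001]]
rad 0.068 side -0.0002
row [0.002, 0.071, 0.0, 0.0, -0.0, -0.0]
```

View pics/c.png

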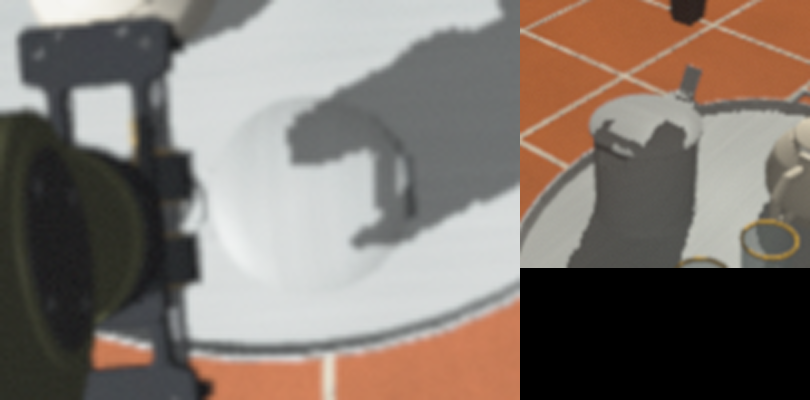

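The fingers hover behind the lip, and the scene view has the lip standing clear at (690,85). I'll descend behind it.

```bash
python3 -m handwheel '[[[0.004,0.03,0,0,0,0],[0.004,0.055,0,0,0,0],[0.004,0.065,0,0,0,0],[0.004,0.071,0,0,0,0],[0.004,0.071,0,0,0,0],[0.004,0.071,0,0,0,0]]]'
python3 - <<'E'
from h import *
s,M=where()
row(*pose(.105,.128,0),s,M)
crop('scene',(210,90,340,200),5,'d.png')
E
```

```text
clock: 2.98
tool_pos: [0.5536, 0.0616, 0.1291]
eef_rot: [-0.519, 0.479, -0.48, 0.52]
contact_force: [-0.5, -0.1, 0.4]
opening: -0.001
t 2.98 pos [0.5536 0.0616 0.1291] F [-0.5  -0.08  0.43] q [-0.21  0.76  0.03  1.88 -0.05  0.51 -0.07]
[[ 0.081  0.001  0.997]
 [-0.997  0.     0.081]
 [-0.    -1.     0.001]]
rad 0.0641 side 0.0005
row [-0.041, 0.001, -0.0, -0.0, 0.0, -0.0]
```

View pics/d.png

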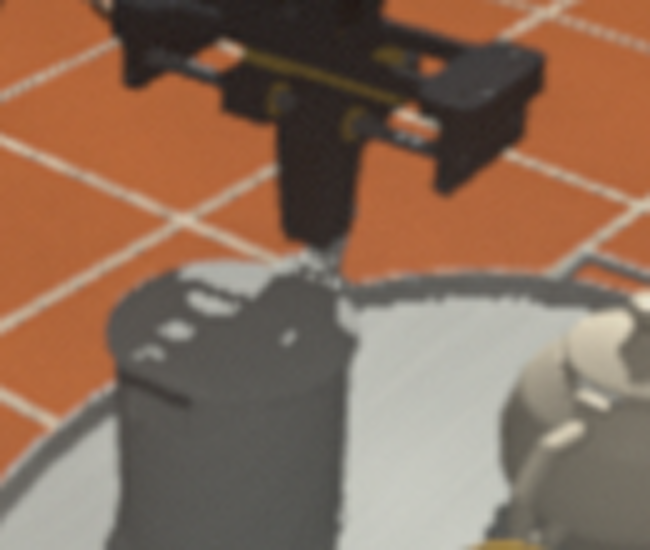

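The fingertip is just behind the lip (tip at crop pixel (318,240), lip beyond it), with no contact. I'll push outwards.

```bash
python3 -m handwheel '[[[-0.004,0,0,0,0,0],[-0.008,0,0,0,0,0],[-0.011,0,0,0,0,0],[-0.014,0,0,0,0,0],[-0.017,0,0,0,0,0],[-0.02,0,0,0,0,0],[-0.023,0,0,0,0,0],[-0.026,0,0,0,0,0],[-0.029,0,0,0,0,0],[-0.032,0,0,0,0,0],[-0.036,0,0,0,0,0],[-0.036,0,0,0,0,0]]]'
python3 - <<'E'
from h import *
where()
crop('scene',(210,90,340,200),5,'e.png')
E
```

```text
clock: 4.03
tool_pos: [0.5503, 0.0981, 0.1284]
eef_rot: [-0.52, 0.48, -0.479, 0.52]
contact_force: [-0.4, 0.0, -0.2]
opening: 0.006
t 4.03 pos [0.5503 0.0981 0.1284] F [-0.43  0.02 -0.16] q [-0.28  0.76  0.04  1.87 -0.06  0.51 -0.12]
[[ 0.081 -0.     0.997]
 [-0.997  0.001  0.081]
 [-0.001 -1.     0.   ]]
rad 0.1007 side 0.0001
```

View pics/e.png

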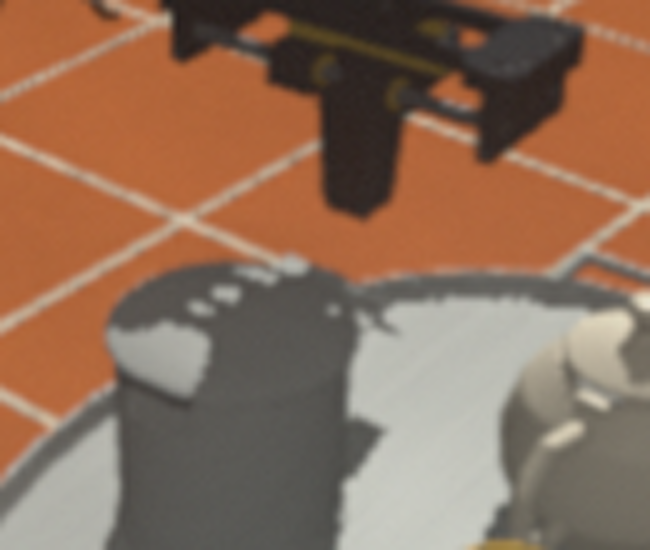

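The clip hangs open: the dark strip beside the wall is at crop (365,445). The lid is shut and the canister hasn't moved. Next I'll back out and tilt the tool 45° for the tongue.

```bash
python3 -c "
from h import *
s,M=where()
row(*pose(.16,.15,45,-.008),s,M); row(*pose(.12,.0885,45,-.008),s,M)"
```

```text
t 4.08 pos [0.5503 0.0975 0.1284] F [-0.86 -0.56  0.24] q [-0.28  0.76  0.04  1.87 -0.06  0.51 -0.12]
[[ 0.081 -0.     0.997]
 [-0.997  0.     0.081]
 [-0.    -1.     0.   ]]
rad 0.1001 side 0.0001
row [-0.06, -0.022, -0.008, -0.0, 0.0, -0.25]
row [-0.02, 0.04, -0.008, -0.0, 0.0, -0.25]
```

```bash
python3 -m handwheel '[[[-0.03,-0.03,-0.004,0,0,0],[-0.06,-0.03,-0.008,0,0,-0.04],[-0.06,-0.022,-0.008,0,0,-0.08],[-0.06,-0.022,-0.008,0,0,-0.12],[-0.06,-0.022,-0.008,0,0,-0.16],[-0.06,-0.022,-0.008,0,0,-0.2],[-0.06,-0.022,-0.008,0,0,-0.25],[-0.06,-0.022,-0.008,0,0,-0.25],[-0.06,-0.022,-0.008,0,0,-0.25],[-0.06,-0.022,-0.008,0,0,-0.25]]]'
python3 - <<'E'
from h import *
s,M=where()
row(*pose(.12,.0885,45,-.008),s,M); row(*pose(.066,.0885,45,-.008),s,M)
p=snapshot('top')[180:290,130:270]; q=snapshot('scene')[90:220,210:340]
cv2.imwrite('pics/f.png',np.hstack([cv2.resize(p,(420,330),interpolation=2),cv2.resize(q,(330,330),interpolation=2)])[:,:,::-1])
E
```

```text
clock: 4.92
tool_pos: [0.5374, 0.1564, 0.1496]
eef_rot: [0.664, -0.244, 0.641, -0.297]
contact_force: [0.8, 0.1, 0.2]
opening: 0.005
t 4.92 pos [0.5374 0.1564 0.1496] F [0.81 0.13 0.22] q [-1.    1.05  0.57  1.64  0.22  0.97 -0.66]
[[ 0.058  0.057  0.997]
 [-0.705 -0.705  0.081]
 [ 0.707 -0.707 -0.001]]
rad 0.1599 side -0.0081
row [-0.015, 0.071, 0.0, -0.0, 0.001, -0.0]
row [0.023, 0.11, 0.0, -0.0, 0.001, -0.0]
```

View pics/f.png

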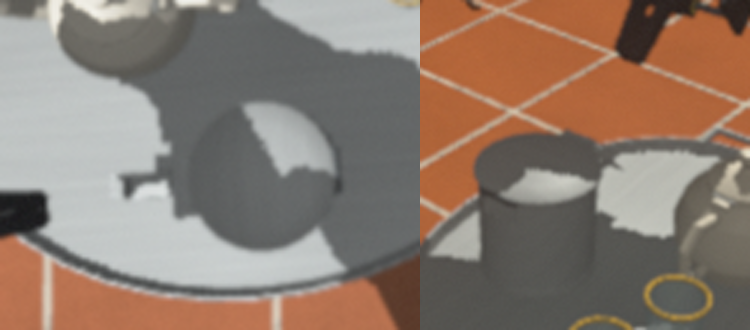

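Tilt reached. The clip hangs at crop (145,187), the lid is shut, and the canister sits within about 2 mm of its start. Next I'll go under the tongue.

```bash
python3 -m handwheel '[[[-0.008,0.036,0,0,0,0],[-0.015,0.071,0,0,0,0],[-0.015,0.071,0,0,0,0],[-0.005,0.081,0,0,0,0],[0.006,0.092,0,0,0,0],[0.014,0.1,0,0,0,0],[0.018,0.105,0,0,0,0],[0.021,0.108,0,0,0,0],[0.023,0.11,0,0,0,0],[0.023,0.11,0,0,0,0],[0.023,0.11,0,0,0,0]]]'
python3 - <<'E'
from h import *
s,M=where()
for i in range(0,111,5):
    t=np.radians(i); P,_=pose(-.058+.118*np.cos(t)+.003*np.sin(t)+.0044,.111+.118*np.sin(t)-.003*np.cos(t)-.0064,45,-.008)
    print(i,np.round(M.T@(P-s['tool_pos']),3)[:2])
crop('scene',(210,90,340,200),5,'g.png')
E
```

```text
clock: 5.93
tool_pos: [0.5453, 0.0629, 0.0889]
eef_rot: [0.663, -0.244, 0.642, -0.297]
contact_force: [-0.6, 0.2, 0.2]
opening: 0.005
t 5.93 pos [0.5453 0.0629 0.0889] F [-0.57  0.22  0.24] q [-0.9   1.12  0.59  1.78  0.27  0.7  -0.67]
[[ 0.057  0.057  0.997]
 [-0.705 -0.704  0.081]
 [ 0.707 -0.708  0.   ]]
rad 0.0661 side -0.0077
0 [ 0.01  -0.008]
5 [ 0.018 -0.015]
10 [ 0.026 -0.021]
15 [ 0.034 -0.027]
20 [ 0.043 -0.032]
25 [ 0.053 -0.036]
30 [ 0.062 -0.04 ]
35 [ 0.072 -0.042]
40 [ 0.082 -0.044]
45 [ 0.093 -0.045]
50 [ 0.103 -0.044]
55 [ 0.113 -0.043]
60 [ 0.123 -0.041]
65 [ 0.133 -0.039]
70 [ 0.143 -0.035]
75 [ 0.152 -0.03 ]
80 [ 0.161 -0.025]
85 [ 0.169 -0.019]
90 [ 0.177 -0.012]
95 [ 0.184 -0.005]
100 [0.191 0.003]
105 [0.196 0.012]
110 [0.201 0.021]
```

View pics/g.png

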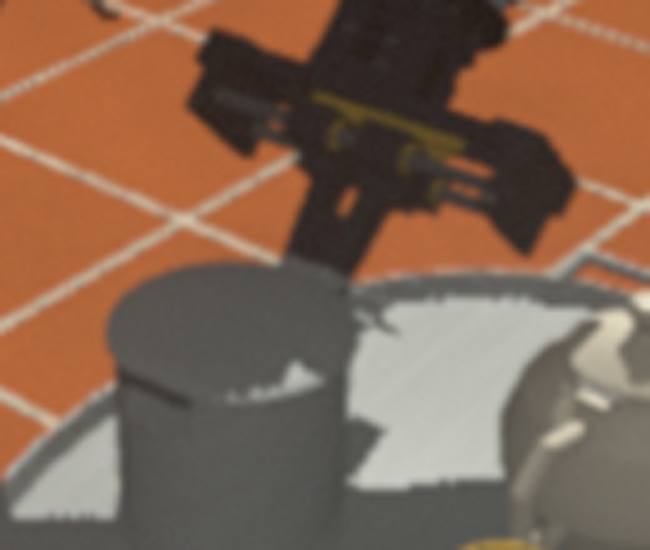

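The fingertip is hidden behind the lid edge, under the tongue (around crop (320,275)), and clear of the teapot. I'll lift along the arc to about 45°.

```bash
python3 -m handwheel '[[[0.005,-0.004,0,0,0,0],[0.01,-0.008,0,0,0,0],[0.018,-0.015,0,0,0,0],[0.026,-0.021,0,0,0,0],[0.034,-0.027,0,0,0,0],[0.043,-0.032,0,0,0,0],[0.053,-0.036,0,0,0,0],[0.062,-0.04,0,0,0,0],[0.072,-0.042,0,0,0,0],[0.082,-0.044,0,0,0,0],[0.093,-0.045,0,0,0,0],[0.093,-0.045,0,0,0,0]]]'
python3 - <<'E'
from h import *
where()
crop('scene',(190,70,350,200),5,'h.png')
E
```

```text
clock: 6.98
tool_pos: [0.5481, 0.0258, 0.1889]
eef_rot: [0.663, -0.245, 0.643, -0.295]
contact_force: [0.7, -0.7, 0.1]
opening: 0.002
t 6.98 pos [0.5481 0.0258 0.1889] F [ 0.66 -0.71  0.11] q [-0.87  0.95  0.64  1.82  0.33  0.78 -0.58]
[[ 0.053  0.056  0.997]
 [-0.704 -0.706  0.077]
 [ 0.708 -0.706  0.002]]
rad 0.0289 side -0.0079
```

View pics/h.png

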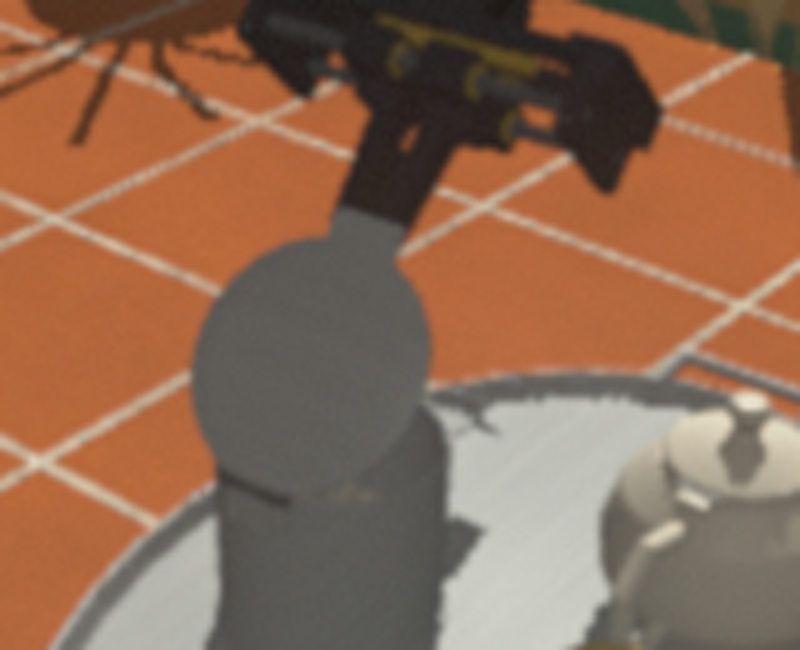

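The lid is up at about 45°, with the tongue at crop (370,225) resting on the finger. I'll push it on past upright.

```bash
python3 -m handwheel '[[[0.01,0.001,0,0,0,0],[0.02,0.002,0,0,0,0],[0.03,0.004,0,0,0,0],[0.04,0.006,0,0,0,0],[0.05,0.01,0,0,0,0],[0.059,0.015,0,0,0,0],[0.068,0.02,0,0,0,0],[0.076,0.026,0,0,0,0],[0.084,0.033,0,0,0,0],[0.091,0.04,0,0,0,0],[0.098,0.048,0,0,0,0],[0.103,0.057,0,0,0,0]]]'
python3 - <<'E'
from h import *
where()
crop('scene',(190,50,350,200),4,'i.png')
E
```

```text
clock: 8.03
tool_pos: [0.557, -0.0856, 0.2191]
eef_rot: [0.663, -0.244, 0.642, -0.296]
contact_force: [0.3, -0.3, -0.6]
opening: 0.006
t 8.03 pos [ 0.557  -0.0856  0.2191] F [ 0.32 -0.27 -0.62] q [-0.73  0.89  0.7   1.9   0.43  0.65 -0.5 ]
[[ 0.056  0.056  0.997]
 [-0.705 -0.705  0.079]
 [ 0.707 -0.707  0.   ]]
rad -0.083 side -0.008
```

View pics/i.png

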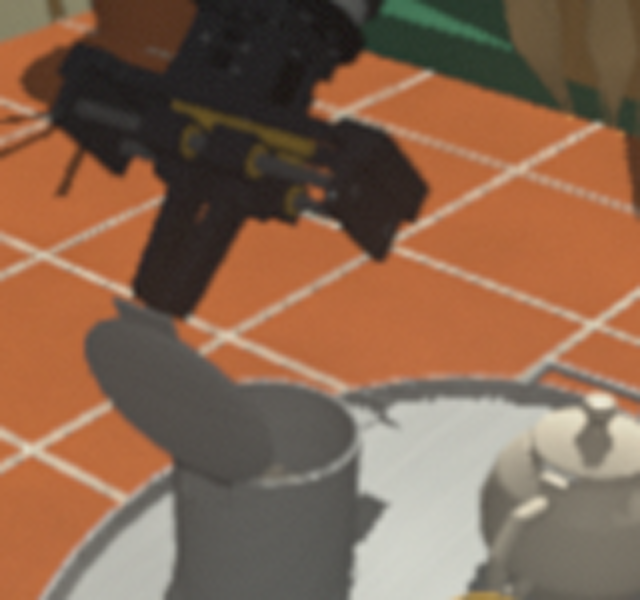

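The lid lies back past upright, with its tongue at crop (145,315). I'll retract up and outwards, away from it.

```bash
python3 -m handwheel '[[[0.002,-0.02,0,0,0,0],[0.002,-0.05,0,0,0,0],[0.002,-0.09,0,0,0,0],[0.002,-0.13,0,0,0,0],[0.002,-0.16,0,0,0,0],[0.002,-0.16,0,0,0,0],[0.002,-0.16,0,0,0,0],[0.002,-0.16,0,0,0,0],[0.002,-0.16,0,0,0,0]]]'
python3 - <<'E'
from h import *
from plant import boxes_of
where()
p=snapshot('top')[130:290,100:400]; q=snapshot('scene')[60:300,100:400]
for t in('teapot','glass1','spoon_block'): print(t,[(np.round(x['bbox']).tolist(),round(x['confidence'],2)) for x in boxes_of(t,'scene')[:2]])
cv2.imwrite('pics/j.png',np.vstack([cv2.resize(p,(450,240),interpolation=2),cv2.resize(q,(450,360),interpolation=2)])[:,:,::-1])
E
```

```text
clock: 8.83
tool_pos: [0.5469, 0.0252, 0.3326]
eef_rot: [0.664, -0.245, 0.642, -0.295]
contact_force: [0.1, -0.3, -0.2]
opening: 0.006
t 8.83 pos [0.5469 0.0252 0.3326] F [ 0.14 -0.34 -0.17] q [-0.91  0.74  0.7   1.71  0.36  1.05 -0.44]
[[ 0.056  0.053  0.997]
 [-0.704 -0.706  0.077]
 [ 0.708 -0.706 -0.003]]
rad 0.0283 side -0.0091
teapot [([309.0, 142.0, 363.0, 204.0], 0.68)]
glass1 [([298.0, 200.0, 328.0, 242.0], 0.8), ([265.0, 215.0, 296.0, 257.0], 0.77)]
spoon_block [([194.0, 143.0, 371.0, 278.0], 0.36)]
```

View pics/j.png

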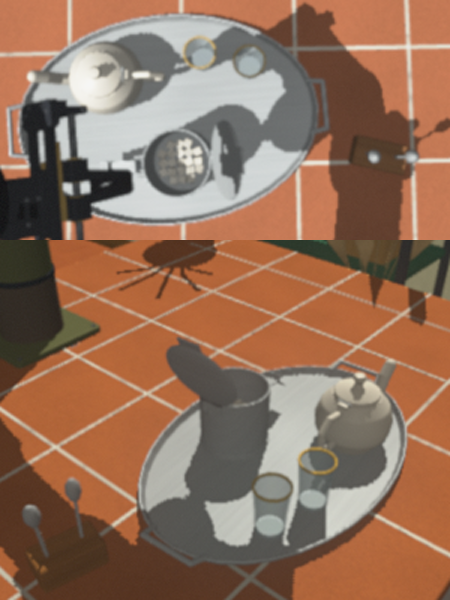

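The lid rests open behind the canister, the clip is out, and the other things stand where they were. The arm touches nothing, so I'll hand the job in.

```bash
python3 -c "
from plant import job
print(job.finish_job())"
```

```text
the job is handed in; nothing more can be done
None
```

The canister is open and the job is handed in, at about 9 s on the robot's clock. I pushed the lip outwards with the shut fingertips until the clip snapped down. Then I went under the tongue with the tool tilted 45°, raised the lid along its arc and pushed it past upright.

**Last checks:**
- **Lid and clip:** in the final pictures the lid lies back past upright by itself and the clip hangs out. I judged both by eye, because the joint values can't be read directly.
- **Canister:** it stands upright, within about 4 mm of where it began.
- **Forces:** the wrist readings I took between moves stayed at about 1 N, and the fingers ended clear of everything.
- **Bystanders:** the teapot and glasses are within a few pixels of their first boxes.
- **Check that failed:** in the last picture the detector gave only a false, low-confidence box for the spoon block. By eye it stands where it was, and the arm never went near it.

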